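# Stroke the loaded cap press through its guard window

### The job

The small hand press has two stations; one holds a yellow bottle cap, the other only a black dummy plug. Reach down through the yellow guard's window over the cap's station and with the fingertips press that station's red pad down to its stop and hold it there for about two seconds, then let it spring back up and withdraw. Do not touch the yellow guard, leave the other station's lever alone, pick nothing up, and leave the cap, the plug and the bottle, pen and tape beside the press where they are.

Things in the scene. Friction and masses are not known exactly. Their poses are not given: they have to be found in the camera images.
- press: Fixed two-station hand press, base plate 225 x 270 x 10 mm. It stands on a dark mat; origin on the mat (3 mm above the table) midway between the stations; z up, x away from the robot (within 0.28 rad), y to its left. Left station at y = +62 mm, right at y = -62 mm. At each a steel lever lies along x, 70 mm high: pivot at x = +80 mm, red pad at x = 0 under the guard window, stamp at x = -80 mm, in front of the guard, over a cap nest.
- guard: Yellow guard over both levers, fixed on the press, same origin and axes. Level plate 120 mm (x) by 254 mm (y), 6 mm thick, top face 98 mm above the origin, with two windows, each 84 mm (x) by 90 mm (y), centred at x = 0, y = +62 and -62 mm; below it corner posts and thin rails at y = +-118 mm. Nothing stands above the plate.
- window_left (a point): Centre of the left window (robot's left), in the plane of the plate's top face.
- window_right (a point): Centre of the right window, in the plane of the plate's top face.
- pad_left (a point): Red round press pad of the left lever, 32 mm across; the point is the centre of its flat top, 82 mm above the mat at rest (16 mm below the guard plate's top face), about 68 mm at full stroke. Pushing it down takes about 4 N at first and 8 N just before the stop; it springs back when let go.
- pad_right (a point): Red round press pad of the right lever, the same as the left one.
- lever_left: Steel lever of the left station with its red pad and its stamp; origin at its pivot, 80 mm beyond the pad.
- lever_right: Lever of the right station, the same.
- stroke_left (a joint): Angle of the left lever: 0 up (at rest), 0.18 rad down at its stop.
- stroke_right (a joint): Angle of the right lever: 0 up (at rest), 0.18 rad down at its stop.
- nest_left (a point): Centre of the left station's cap nest, on its floor 10 mm above the mat: a steel collar 33 mm wide inside and 5 mm high.
- nest_right (a point): Centre of the right station's cap nest, the same.
- cap: Yellow screw cap, 29 mm across, 17 mm high, lying loose in one of the two nests (which one varies); origin at the centre of its underside. The stamp stops 1.5 mm above it.
- plug: Black dummy plug, 29 mm across, 17 mm high, lying loose in the other nest; origin at the centre of its underside.
- bottle: Filled sauce bottle with yellow cap, 54 mm across, 166 mm high, standing to the left of the press; origin at the centre of its underside.
- pen: Blue ballpoint pen, 145 mm long, lying between bottle and press; origin under its middle.
- tape: Roll of masking tape, 100 mm across, 25 mm high, lying flat to the right of the press; origin at the centre of its underside.
There are look-alikes about, which are no part of the job. What is shaped like the bottle but pink or turquoise is not meant. Of the things like the cap, leave any that is orange; of the rest the smaller one is meant.

How it is judged:
On the way:
1. reaching in at the window, not from the front, the fingers press the pad of the cap's station down to its stop and hold it for at least 1.6 s (((y of cap in the frame of press above 0 m and value of joint stroke_left above 0.155 rad and x of the grasp point in the frame of press above -0.05 m and contact force between the fingers and lever_left above 0.5 N) or (y of cap in the frame of press below 0 m and value of joint stroke_right above 0.155 rad and x of the grasp point in the frame of press above -0.05 m and contact force between the fingers and lever_right above 0.5 N))), for 1.6 s.
At the end, for the whole second after the job is handed in: Both levers are up again (within 0.02 rad), the cap and the plug lie in their nests (within 6 mm of the centre), and the bottle stands (value of joint each of stroke_left, stroke_right below 0.02 rad and (horizontal distance between cap and nest_left below 0.006 m or horizontal distance between cap and nest_right below 0.006 m) and (horizontal distance between plug and nest_left below 0.006 m or horizontal distance between plug and nest_right below 0.006 m) and height (world z) of each of cap, plug below 0.0175 m and linear speed of cap below 0.01 m/s and angle between bottle's own z axis and vertical below 0.1 rad); the robot touches nothing.
It fails at once if the robot touches the yellow guard (contact force between any of the fingers, the arm and guard above 0.5 N).
It fails at once if the lever of the plug's station is pressed ((y of cap in the frame of press above 0 m and value of joint stroke_right above 0.04 rad) or (y of cap in the frame of press below 0 m and value of joint stroke_left above 0.04 rad)).
It fails at once if the cap or the plug is lifted or shifted out of its nest (distance of any of cap, plug from where it was at the start of the episode above 0.008 m).
It fails at once if the bottle, the pen or the tape is moved more than 15 mm (distance of any of bottle, pen, tape from where it was at the start of the episode above 0.015 m).
It also fails if it takes over 38 s, if anything falls off the work surface, if the arm or the gripper's body presses on something with over 40 N, if the wrist force passes 120 N, or if a joint passes its speed limit or range.

### The arm

A 6-joint arm with a two-finger parallel gripper is mounted at the origin on a cart in front of the work surface, level with it; the furniture and walls round the work are solid. World frame = base frame: x ahead of the robot, y to its left, z up, the work surface at z = 0. Lengths are in m, angles in rad, forces in N, time in s.
With the tool pointing down it reaches from about 0.4 to 0.925 m from the base axis. Payload 12.5 kg.
Tool frame: the origin (TCP) lies at the very end of the fingers, on their centre line; the grasp point (between the pads) lies 19 mm behind it; z points along the fingers, x is the direction in which the jaws open and shut, and the axes are right-handed (so a half turn about z gives the same grasp; the last joint's range is limited). The gripper opens to 95 mm and grips with 3 to 60 N. Pads are 20 mm wide; open, the fingers measure 119 mm over their backs; the gripper's body (75 mm by 180 mm) begins 59 mm behind the grasp point.
Start: joints at [1.126, 0.491, 1.559, -0, 1.092, -0.106], TCP at [0.208, 0.589, 0.215] pointing down, gripper open.
Joint ranges: [-3.1, 3.1], [-0.84, 2.19], [0.05, 2.79], [-1.13, 4.28], [0.06, 2.93], [-2.69, 2.69]. Speed limits (rad/s): [2.22, 2.22, 2.79, 3.14, 3.14, 3.14].

### API

Orientations are given as [roll, pitch, yaw] about the fixed x, y, z axes, in that order (R = Rz(yaw) Ry(pitch) Rx(roll)).
In Python, from rig import bot, cams gives the robot as it stands.
- The arm moves only by the shell command python3 -m pendant 'ROWS'. ROWS is JSON, a list of rows, each a list of 3 entries, a list of its own where there are three numbers: the shift along the tool's x, y, z in m, then the turn, a rotation vector about the tool's x, y, z in degrees, then the opening, from -1 (shut) to 1 (fully open). A call has 1 to 10 rows; each row is the pose to reach, as a shift and turn from the pose commanded when the call began, along the tool's axes at that moment; what a row does not reach only later rows make up. A row lasts 1/12 s, in which the tool goes at most 41.7 mm and 7.16 degrees, less where a joint would pass 70% of its speed; a pose out of reach is approached as far as the arm can. A call with a gripper value outside its range is refused whole. The fingers move at their own pace and stop on an object; the grip force is fixed at half the most. Time passes only in rows, so rows that repeat a pose let the fingers close. It gives the time, the measured TCP pose, the force and the opening at its end, in the units of the state.
- bot.state(): the state, without advancing time (a new reading comes with each control period).
- cams.snapshot(name): name is "side" or "top" or "wrist"; returns a dict with "img" (420x560x3 uint8, red, green, blue), "camera_matrix" (3x3 intrinsics, pixels), "T" (4x4, takes a point from camera to world coordinates). Camera axes: x right, y up, looking along -z (the intrinsics and any distortion apply to the point x, -y, -z); pixel columns grow to the right and rows downward; lengths in m; the calibration is good to about 2 mm. A picture is of the moment at which its call begins. There is no depth.
- bot.job_done(): hands the job in, once; it reports no verdict.
The state is a dict: "time_s": time; "q": joint angles; "qd": joint speeds; "effort": joint torques, N m; "tcp_pos": TCP position; "ee_rot": TCP orientation; "force": force on the tool from outside, world axes, zero at the start; "torque": the same for the moment, N m; "gripper_width": finger opening in m.
Only numpy, scipy, OpenCV 4.12 (cv2) and the standard library are available. Lean on these libraries where they do the work, as an engineer would, in place of code of your own. Each camera call takes 0.05 s, during which the arm holds its last target.

## Working session

There is one attempt and no reset: what is moved stays moved. The work goes in short steps, Python scripts to look and compute and a shell command to move; the robot and the scene stay as the last step left them, time stands still between calls to the robot, and variables do not carry over. Pictures are saved under pics/ and viewed, and the job is handed in when it is done.

```bash
mkdir -p pics; ls
python3 - <<'E'
from rig import bot,cams
import cv2
s=bot.state();print(s)
for n in("side","top","wrist"):
    d=cams.snapshot(n);cv2.imwrite(f"pics/{n}0.png",d["img"][:,:,::-1]);print(n,d["camera_matrix"].tolist(),d["T"].round(4).tolist(),[k for k in d])
E
```

```text
pics
{'time_s': 0.0, 'q': array([ 1.12638678e+00,  4.91565233e-01,  1.55947257e+00,  1.29749394e-05,
        1.09169429e+00, -1.05601848e-01]), 'qd': array([-9.57200952e-04, -1.33958848e-03,  3.27273599e-05,  3.23194947e-04,
       -7.10589583e-04, -1.78548905e-04]), 'effort': array([-3.47251525e-04, -6.12629128e+01, -2.58192337e+01,  6.91622542e-02,
        4.82313358e-02, -9.54843654e-05]), 'tcp_pos': array([0.20759382, 0.58924775, 0.21405026]), 'ee_rot': array([-3.14146111e+00,  1.13187985e-03,  1.23198272e+00]), 'force': array([-0.42341873,  0.54944071, -0.1406274 ]), 'torque': array([ 0.02849345, -0.02028905, -0.03160028]), 'gripper_width': 0.09492838190427842}
side [[491.91698717958604, 0.0, 262.51228973071017], [0.0, 491.91698717958604, 211.67920204784326], [0.0, 0.0, 1.0]] [[0.978, 0.0872, -0.1896, 0.264], [-0.2082, 0.467, -0.8594, -1.0515], [0.0136, 0.88, 0.4749, 0.7], [0.0, 0.0, 0.0, 1.0]] ['img', 'camera_matrix', 'T']
top [[469.7606018881761, 0.0, 283.44640171163275], [0.0, 469.7606018881761, 213.2467654956756], [0.0, 0.0, 1.0]] [[0.0221, 0.996, -0.0862, 0.3861], [-0.9997, 0.0225, 0.0031, 0.0593], [0.005, 0.0862, 0.9963, 1.5166], [0.0, 0.0, 0.0, 1.0]] ['img', 'camera_matrix', 'T']
wrist [[294.3685107566318, 0.0, 279.13567568168446], [0.0, 294.3685107566318, 212.3074177887945], [0.0, 0.0, 1.0]] [[0.3314, -0.9142, -0.2334, 0.1433], [0.9435, 0.321, 0.0824, 0.6134], [-0.0004, -0.2475, 0.9689, 0.3841], [0.0, 0.0, 0.0, 1.0]] ['img', 'camera_matrix', 'T']
```

View pics/top0.png

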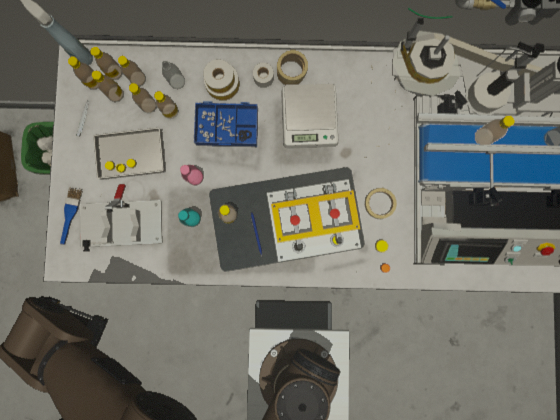

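View pics/side0.png

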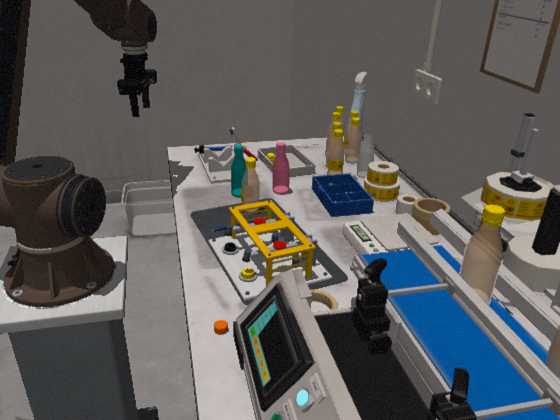

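View pics/wrist0.png

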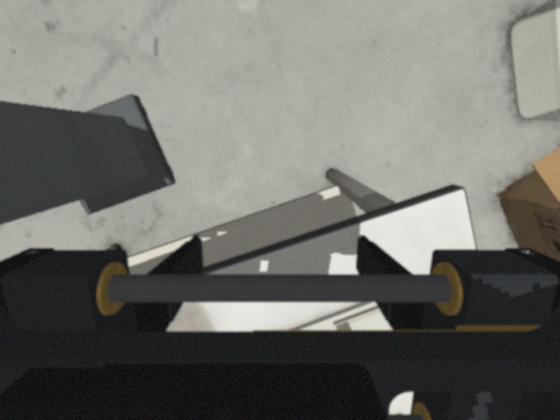

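Run:
```python
import cv2
a=cv2.imread("pics/top0.png")[160:280,200:400];cv2.imwrite("pics/top0c.png",cv2.resize(a,None,fx=4,fy=4,interpolation=cv2.INTER_CUBIC)[:, :])
a=cv2.imread("pics/side0.png")[190:310,180:350];cv2.imwrite("pics/side0c.png",cv2.resize(a,None,fx=4,fy=4,interpolation=cv2.INTER_CUBIC))
```

```text
(no output)
```

View pics/top0c.png

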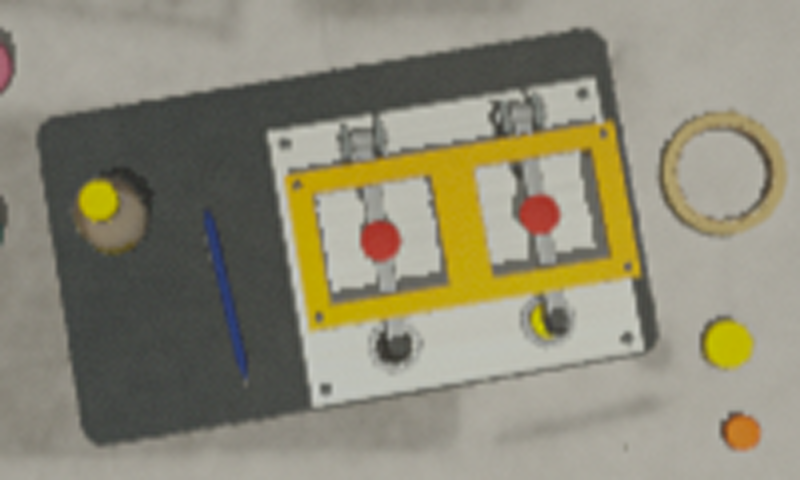

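View pics/side0c.png

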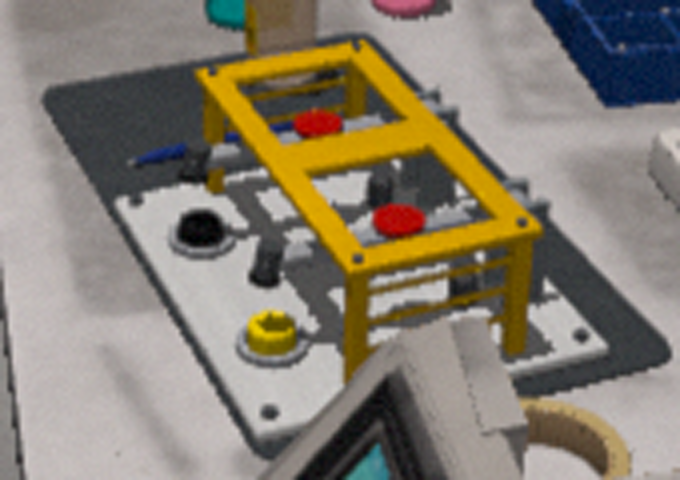

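```bash
cat > h.py <<'E'
import numpy as np
from rig import bot,cams
def proj(d,P):
    T=d["T"];K=d["camera_matrix"]
    c=(np.atleast_2d(P)-T[:3,3])@T[:3,:3]
    c=c*[1,-1,-1]; u=c@K.T; return u[:,:2]/u[:,2:]
E
python3 - <<'E'
from h import *
from scipy.optimize import least_squares
d={n:cams.snapshot(n) for n in("top","side")}
M=np.array([[.06,.127,.098],[.06,-.127,.098],[-.06,-.127,.098],[-.06,.127,.098],[0,.062,.082],[0,-.062,.082]])
t=(np.array([[288,178],[610,122],[640,274],[311,328],[380,241],[539,214]])+.5)/4-.5+[200,160]
s=(np.array([[360,38],[541,230],[350,268],[197,70],[318,124],[399,220]])+.5)/4-.5+[180,190]
def W(p):
    c,si=np.cos(p[2]),np.sin(p[2]);return M@np.array([[c,-si,0],[si,c,0],[0,0,1]]).T+[p[0],p[1],.003]
for use in("t","s","ts"):
    f=lambda p:np.concatenate([(proj(d["top"],W(p))-t).ravel()*("t" in use),(proj(d["side"],W(p))-s).ravel()*("s" in use)])
    r=least_squares(f,[.4,0,0.1]);print(use,r.x.round(4),W(r.x)[[4,5]].round(4).tolist(),np.round(r.fun,1).tolist())
E
```

```text
t [ 0.5025 -0.0411  0.1902] [[0.4908, 0.0197, 0.085], [0.5142, -0.102, 0.085]] [-1.2, -0.7, 0.7, -0.5, 0.4, 0.4, -0.4, 1.0, 0.1, -0.1, 0.3, -0.1, 0.0, 0.0, 0.0, -0.0, -0.0, 0.0, -0.0, 0.0, -0.0, -0.0, -0.0, -0.0]
s [ 0.5033 -0.0403  0.1902] [[0.4916, 0.0205, 0.085], [0.515, -0.1012, 0.085]] [-0.0, -0.0, 0.0, -0.0, 0.0, 0.0, -0.0, 0.0, -0.0, -0.0, 0.0, -0.0, 0.8, 0.5, 0.5, -0.3, -0.3, 1.1, -0.7, 0.1, -0.1, -0.8, -0.2, -0.8]
ts [ 0.5029 -0.0409  0.1904] [[0.4912, 0.0199, 0.085], [0.5146, -0.1018, 0.085]] [-1.3, -0.8, 0.7, -0.6, 0.3, 0.2, -0.4, 0.8, 0.1, -0.2, 0.3, -0.2, 0.7, 0.6, 0.4, -0.2, -0.3, 1.3, -0.8, 0.2, -0.2, -0.7, -0.2, -0.7]
```

Two caps look possible: the yellow one in the right nest (top 336,240) and a larger loose yellow cap on the table (382,246). There is also an orange one (385,268). The one meant is in the right nest. It is yellow and smaller, and the side view at (247,274) confirms it. The plug is in the left nest (298,246), so the pad to press is the right one. The pose fits from the two cameras agree to 1 mm.

```bash
cat >> h.py <<'E'
from scipy.spatial.transform import Rotation as Ro
PAD=np.array([.5146,-.1018,.085]);YAW=.1904
def rel(p,yaw=YAW):
    s=bot.state();R=Ro.from_euler("xyz",s["ee_rot"]);G=Ro.from_euler("xyz",[np.pi,0,yaw])
    print("shift mm",(R.inv().apply(np.array(p)-s["tcp_pos"])*1e3).round(1),"turn deg",np.degrees((R.inv()*G).as_rotvec()).round(2),"tcp",s["tcp_pos"].round(4),"rot",s["ee_rot"].round(4),"F",s["force"].round(1),"w",round(s["gripper_width"],4),"t",s["time_s"])
E
python3 -c "
from h import *
rel(PAD+[0,0,.13])"
```

```text
shift mm [-5.499e+02  5.192e+02 -4.000e-01] turn deg [1.000e-02 2.000e-02 5.968e+01] tcp [0.2077 0.5894 0.2144] rot [-3.1415e+00  4.0000e-04  1.2320e+00] F [0.8 0.2 0.1] w 0.0952 t 0.25
```

```bash
python3 -m pendant '[[[-20,19,-5],[0,0,2],-1],[0,0,0],[0,0,0]]' 2>&1 | tail -2; python3 -m pendant '[[[-0.02,0.019,-0.005],[0,0,2],-1],[[-0.046,0.044,-0.01],[0,0,5],-1],[[-0.072,0.068,-0.02],[0,0,8],-1],[[-0.098,0.093,-0.02],[0,0,11],-1],[[-0.124,0.117,-0.02],[0,0,14],-1],[[-0.15,0.142,-0.02],[0,0,17],-1],[[-0.176,0.166,-0.02],[0,0,20],-1],[[-0.202,0.191,-0.02],[0,0,23],-1],[[-0.228,0.215,-0.02],[0,0,26],-1],[[-0.254,0.24,-0.02],[0,0,28],-1]]'; python3 -c "
from h import *
rel(PAD+[0,0,.13])"
```

```text
validation failed for argument at $[1]...
time_s: 1.08
tcp_pos: [0.3498, 0.2686, 0.2348]
ee_rot: [3.142, -0.0, 0.741]
force: [0.6, -0.3, 0.1]
gripper_width: 0.034
shift mm [-128.4  384.5   19.7] turn deg [-0.000e+00 -2.000e-02  3.153e+01] tcp [0.3498 0.2686 0.2348] rot [ 3.1416e+00 -4.0000e-04  7.4080e-01] F [ 0.6 -0.3  0.1] w 0.034 t 1.0833
```

```bash
python3 -m pendant '[[[-0.012,0.036,0],[0,0,3],-1],[[-0.024,0.072,0],[0,0,6],-1],[[-0.036,0.108,0],[0,0,10],-1],[[-0.048,0.144,0],[0,0,13],-1],[[-0.06,0.18,0],[0,0,16],-1],[[-0.072,0.216,0],[0,0,19],-1],[[-0.084,0.252,0.005],[0,0,22],-1],[[-0.096,0.288,0.01],[0,0,26],-1],[[-0.108,0.324,0.015],[0,0,29],-1],[[-0.116,0.348,0.02],[0,0,31.5],-1]]'; python3 -c "
from h import *
rel(PAD+[0,0,.08])"
```

```text
time_s: 1.92
tcp_pos: [0.5007, -0.0675, 0.2144]
ee_rot: [3.141, -0.001, 0.189]
force: [-0.8, 0.4, -1.1]
gripper_width: 0.0004
shift mm [ 7.2 36.3 49.4] turn deg [ 0.03 -0.03 -0.06] tcp [ 0.5007 -0.0675  0.2144] rot [ 3.1411e+00 -6.0000e-04  1.8940e-01] F [-0.8  0.4 -1.1] w 0.0004 t 1.9167
```

```bash
python3 -m pendant '[[[0.004,0.018,0.01],[0,0,0],-1],[[0.007,0.032,0.03],[0,0,0],-1],[[0.007,0.036,0.045],[0,0,0],-1],[[0.007,0.036,0.049],[0,0,0],-1],[[0.007,0.036,0.049],[0,0,0],-1]]'
python3 - <<'E'
from h import *
import cv2
rel(PAD+[0,0,.003])
for n in("wrist","top","side"):
    d=cams.snapshot(n);im=d["img"][:,:,::-1]
    if n=="top": im=cv2.resize(im[160:280,200:400],None,fx=4,fy=4)
    if n=="side": im=cv2.resize(im[150:300,180:350],None,fx=4,fy=4)
    cv2.imwrite(f"pics/{n}1.png",im)
E
```

```text
time_s: 2.33
tcp_pos: [0.513, -0.0984, 0.1647]
ee_rot: [-3.14, 0.002, 0.193]
force: [0.2, -0.3, 0.3]
gripper_width: 0.0006
shift mm [ 1.1  3.7 76.7] turn deg [-0.07  0.11  0.15] tcp [ 0.513  -0.0984  0.1647] rot [-3.1403e+00  2.0000e-03  1.9300e-01] F [ 0.2 -0.3  0.3] w 0.0006 t 2.3333
```

View pics/wrist1.png

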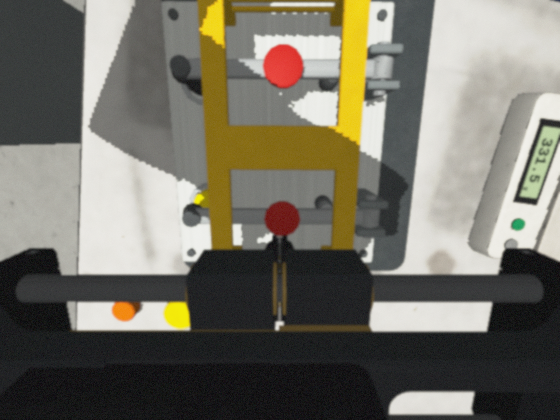

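View pics/side1.png

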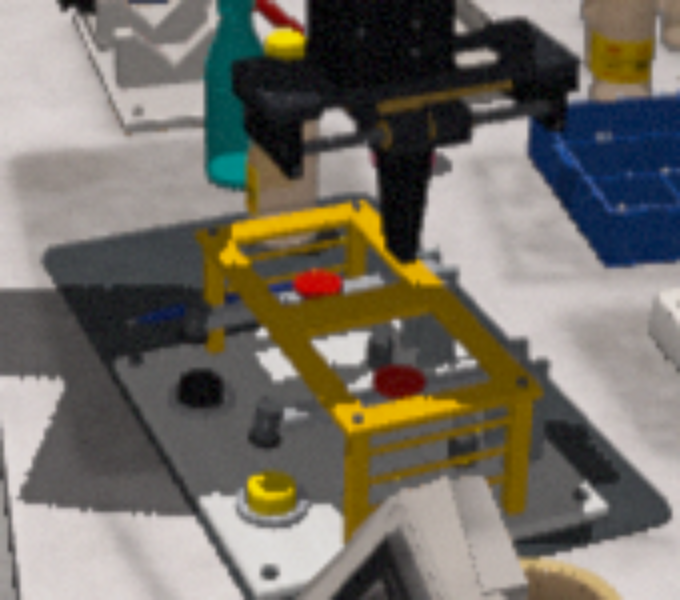

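The fingers are in line with the right pad, which is the cap side. In the side crop the fingertip at (402,258) is directly above the pad at (399,382). I'm descending to just above the pad.

```bash
python3 -m pendant '[[[0.001,0.003,0],[0,0,0],-1],[[0.001,0.003,0.01],[0,0,0],-1],[[0.001,0.003,0.025],[0,0,0],-1],[[0.001,0.003,0.04],[0,0,0],-1],[[0.001,0.003,0.055],[0,0,0],-1],[[0.001,0.003,0.065],[0,0,0],-1],[[0.001,0.003,0.072],[0,0,0],-1],[[0.001,0.003,0.072],[0,0,0],-1]]'; python3 -c "
from h import *
rel(PAD+[0,0,-.014])"
```

```text
time_s: 3.15
tcp_pos: [0.5147, -0.101, 0.0924]
ee_rot: [-3.141, 0.002, 0.194]
force: [0.2, 0.2, 0.4]
gripper_width: 0.0005
shift mm [-0.2  0.7 21.4] turn deg [-0.06  0.09  0.19] tcp [ 0.5147 -0.101   0.0924] rot [-3.1406e+00  1.5000e-03  1.9360e-01] F [0.2 0.2 0.4] w 0.0005 t 3.15
```

```bash
python3 -m pendant '[[[0,0.001,0.004],[0,0,0],-1],[[0,0.001,0.007],[0,0,0],-1],[[0,0.001,0.01],[0,0,0],-1],[[0,0.001,0.013],[0,0,0],-1],[[0,0.001,0.016],[0,0,0],-1],[[0,0.001,0.018],[0,0,0],-1],[[0,0.001,0.02],[0,0,0],-1],[[0,0.001,0.02],[0,0,0],-1]]'; python3 -c "
from h import *
rel(PAD+[0,0,-.014])"
```

```text
time_s: 3.82
tcp_pos: [0.5148, -0.1025, 0.0739]
ee_rot: [3.141, 0.001, 0.194]
force: [-6.0, -3.7, 6.7]
gripper_width: 0.0003
shift mm [-0.1 -0.7  2.9] turn deg [0.01 0.03 0.19] tcp [ 0.5148 -0.1025  0.0739] rot [3.1415e+00 6.0000e-04 1.9370e-01] F [-6.  -3.7  6.7] w 0.0003 t 3.8167
```

```bash
python3 -m pendant '[[[0,0,0.002],[0,0,0],-1],[[0,0,0.003],[0,0,0],-1],[[0,0,0.004],[0,0,0],-1],[[0,0,0.004],[0,0,0],-1]]'
python3 - <<'E'
from h import *
import cv2
rel(PAD+[0,0,-.014])
for n in("wrist","side"):
    d=cams.snapshot(n);im=d["img"][:,:,::-1]
    if n=="side": im=cv2.resize(im[190:300,180:350],None,fx=4,fy=4)
    cv2.imwrite(f"pics/{n}2.png",im)
E
```

```text
time_s: 4.15
tcp_pos: [0.5149, -0.1025, 0.071]
ee_rot: [3.141, 0.0, 0.194]
force: [-8.6, -2.6, 19.1]
gripper_width: 0.0005
shift mm [-0.1 -0.8 -0. ] turn deg [0.03 0.   0.19] tcp [ 0.5149 -0.1025  0.071 ] rot [3.1411e+00 1.0000e-04 1.9380e-01] F [-8.6 -2.6 19.1] w 0.0005 t 4.15
```

View pics/side2.png

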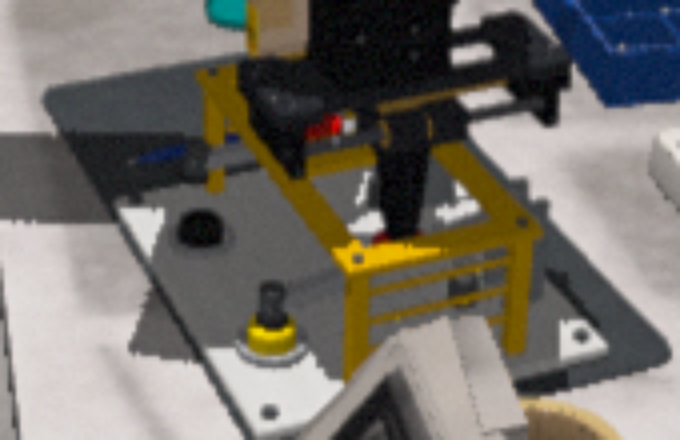

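At the stop: TCP z is 0.071, the upward force jumped to 19 N, and the stamp at (270,300) in the side crop sits just above the cap. I'm holding here for about 2.5 s.

```bash
H='x'; python3 -m pendant '[[[0,0,0],[0,0,0],-1],[[0,0,0],[0,0,0],-1],[[0,0,0],[0,0,0],-1],[[0,0,0],[0,0,0],-1],[[0,0,0],[0,0,0],-1],[[0,0,0],[0,0,0],-1],[[0,0,0],[0,0,0],-1],[[0,0,0],[0,0,0],-1],[[0,0,0],[0,0,0],-1],[[0,0,0],[0,0,0],-1]]'
python3 -m pendant '[[[0,0,0],[0,0,0],-1],[[0,0,0],[0,0,0],-1],[[0,0,0],[0,0,0],-1],[[0,0,0],[0,0,0],-1],[[0,0,0],[0,0,0],-1],[[0,0,0],[0,0,0],-1],[[0,0,0],[0,0,0],-1],[[0,0,0],[0,0,0],-1],[[0,0,0],[0,0,0],-1],[[0,0,0],[0,0,0],-1]]'
python3 -m pendant '[[[0,0,0],[0,0,0],-1],[[0,0,0],[0,0,0],-1],[[0,0,0],[0,0,0],-1],[[0,0,0],[0,0,0],-1],[[0,0,0],[0,0,0],-1],[[0,0,0],[0,0,0],-1],[[0,0,0],[0,0,0],-1],[[0,0,0],[0,0,0],-1]]'
```

```text
time_s: 5.08
tcp_pos: [0.5149, -0.1025, 0.071]
ee_rot: [3.141, -0.0, 0.194]
force: [-8.0, -1.8, 20.3]
gripper_width: 0.0009
time_s: 5.92
tcp_pos: [0.5149, -0.1026, 0.071]
ee_rot: [3.141, -0.0, 0.194]
force: [-7.7, -0.6, 19.4]
gripper_width: 0.0006
time_s: 6.58
tcp_pos: [0.5149, -0.1025, 0.071]
ee_rot: [3.141, -0.0, 0.194]
force: [-7.9, -2.6, 19.5]
gripper_width: 0.0003
```

Held for 2.4 s. Now I release slowly and withdraw straight up.

```bash
python3 -m pendant '[[[0,0,-0.003],[0,0,0],-1],[[0,0,-0.006],[0,0,0],-1],[[0,0,-0.009],[0,0,0],-1],[[0,0,-0.012],[0,0,0],-1],[[0,0,-0.015],[0,0,0],-1],[[0,0,-0.018],[0,0,0],-1],[[0,0,-0.022],[0,0,0],-1],[[0,0,-0.03],[0,0,0],-1],[[0,0,-0.045],[0,0,0],-1],[[0,0,-0.06],[0,0,0],-1]]'
python3 -m pendant '[[[0,0,-0.02],[0,0,0],-1],[[0,0,-0.045],[0,0,0],-1],[[0,0,-0.07],[0,0,0],-1],[[0,0,-0.09],[0,0,0],-1],[[0,0,-0.1],[0,0,0],-1],[[0,0,-0.1],[0,0,0],-1],[[0,0,-0.1],[0,0,0],-1]]'
python3 - <<'E'
from h import *
import cv2
rel(PAD)
for n,c in(("top",(160,280,200,400)),("side",(190,310,180,350))):
    im=cams.snapshot(n)["img"][:,:,::-1]
    cv2.imwrite(f"pics/{n}3.png",cv2.resize(im[c[0]:c[1],c[2]:c[3]],None,fx=4,fy=4))
E
```

```text
time_s: 7.42
tcp_pos: [0.5151, -0.1021, 0.1302]
ee_rot: [-3.141, 0.001, 0.194]
force: [0.1, 0.4, -1.1]
gripper_width: 0.0004
time_s: 8.0
tcp_pos: [0.5151, -0.1022, 0.2293]
ee_rot: [3.142, -0.0, 0.194]
force: [-0.5, -0.4, -0.0]
gripper_width: 0.0005
shift mm [ -0.4  -0.5 144.3] turn deg [ 0.   -0.01  0.18] tcp [ 0.5151 -0.1022  0.2293] rot [ 3.1416e+00 -1.0000e-04  1.9360e-01] F [-0.5 -0.4 -0. ] w 0.0005 t 8.0
```

View pics/side3.png

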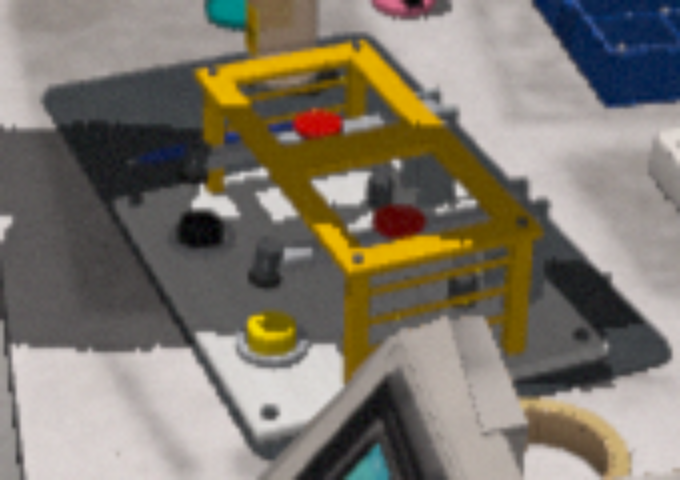

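View pics/top3.png

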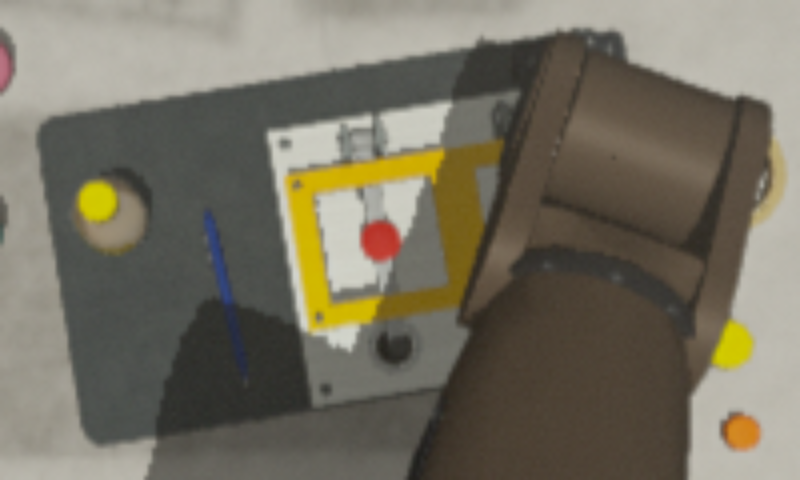

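The right pad is back at (399,220) and the stamp is raised. The cap at (271,333), the plug, the pen and the bottle are at the same pixels as at the start. The arm is clear and reads no contact force.

```bash
python3 -c "
from rig import bot
print(bot.job_done())"
```

```text
the job is handed in; nothing more can be done
None
```

I pressed the right station's red pad to its stop with the closed fingertips, held it for about 2.4 s, let it spring back and withdrew straight up. I handed the job in at about 8 s of the 38 s allowed. The right station is the one with the yellow cap; the plug is in the left.

- **Stop reached:** TCP height was 0.071 m, the pad's full-stroke height, with a steady 19–20 N upward and the stamp just above the cap. During the press I also read a sideways force of about 8 N on the tool. I put this down to friction as the pad swung down, because the fingers were centred in the window, but I didn't confirm it. It was gone after release.
- **Last checks:** in the final pictures the right lever was back up, and the cap, plug, bottle and pen sat at the same pixels as at the start. The fingers were clear of the guard with almost no force on the tool. The arm mostly hid the tape roll in the top view, but the part seen in the side view had not moved.
- **Refused command:** one badly formed move was rejected at the start and nothing moved. No check failed.

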